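# Lay the half bottle in the decanting cradle

### The job

Make the half bottle ready for decanting: swing the brass neck keeper of the sloping oak cradle open, lift the bottle out of its opened wooden box and lay it in the cradle, neck uphill in the fork and base down against the heel stop, then swing the keeper fully shut over the neck. The wine has sediment, so do not let the neck dip well below the base on the way, do not knock or drop the bottle onto the cradle, and leave the candle and the empty tasting glass where they stand.

Things in the scene. Friction and masses are not known exactly. Their poses are not given: they have to be found in the camera images.
- bottle_mid (a point): centre of the half bottle (green glass, 241 mm long, body 59 mm in diameter, shoulder 150 to 185 mm from its base, then a neck 28 mm in diameter; about 0.7 kg, centre of mass about 95 mm from its base). The point is on its axis, 120.5 mm from its base; z points along the axis to the mouth. It starts lying level in the opened box, axis 53 mm above the table
- bottle_neck (a point): point on the same bottle's axis in its neck, 203 mm from its base, where the fork takes it; same axes
- bottle_box: opened shallow box of pale wood, no lid, fixed, 266 x 138 mm, 38 mm high, walls 6 mm; origin at the centre of its underside, x along its length towards the neck of the bottle in it. Two notched cross boards, 12 mm thick, at x = -80 mm (35 mm high) and x = +82 mm (47 mm high) carry the bottle; between them 33 mm is free on each side of the bottle, down to 6 mm above the table
- cradle: decanting cradle of oak, fixed, base board 250 x 106 mm; origin at the centre of its underside, x along it to the uphill end (where the neck goes), z up. Its seat slopes up at 28 degrees (0.489 rad) towards +x: a heel stop, a notched saddle 40 mm and a notched neck fork 203 mm from it (14 and 10 mm thick). Between these only a 34 mm wide spine runs, 48 mm under the bottle's axis
- cradle_seat (a point): where the bottle's centre (bottle_mid) lies when it is seated, base against the heel stop: 137 mm above the table. x points uphill along the seated bottle's axis, y to the left looking uphill, z square to the slope, upward
- cradle_fork (a point): where the bottle's neck (bottle_neck) lies when it is seated, in the fork; same axes as cradle_seat
- keeper (a joint): brass wire keeper, an arch that swings over the neck in the fork. Its hinge runs along the slope (x of cradle_fork), 26 mm to +y and 4 mm below the fork point. 0 rad = shut, knob on the -y side; it grows as it swings up and over to +y, up to 2.3 rad; past 1.3 rad the fork is free. A stiff hinge: it stays where it is left and takes about 0.6 N at the knob
- keeper_knob (a point): centre of the keeper's brass ball knob, 15 mm in diameter, 74 mm from the hinge axis and standing free, so that it can be pinched with one finger uphill and one downhill of it; shut, it lies 48 mm to -y of the fork point. Its axes turn with the keeper
- candle: candle on a saucer, 100 mm across, 101 mm high, origin at the centre of its underside; loose, stays put
- glass: tasting glass on a stem, 64 mm across, 155 mm high, origin at the centre of its underside; loose, stays put

How it is judged (in metres and radians):
On the way, in this order (a step that is already met when the one before it is completed fails the run):
1. the keeper is swung open (value of joint keeper above 1.3 rad), for 0.1 s.
2. the bottle lies seated in the cradle, neck in the fork (distance between bottle_mid and cradle_seat below 0.011 m and distance between bottle_neck and cradle_fork below 0.011 m and contact force between the fingers and half_bottle below 0.1 N), for 0.2 s.
At the end, for the whole second after the job is handed in: the bottle lies released in the cradle, its middle and its neck each within 11 mm of their seated places (neck uphill in the fork, base at the heel stop), and the keeper is shut over the neck (below 0.15 rad) (distance between bottle_mid and cradle_seat below 0.011 m and distance between bottle_neck and cradle_fork below 0.011 m and value of joint keeper below 0.15 rad); the robot touches nothing.
It fails at once if the bottle's neck dips more than 20 degrees below its base (angle between bottle_mid's own z axis and vertical above 1.92 rad).
It fails at once if the bottle is knocked or dropped onto the cradle (over 80 N) (contact force between half_bottle and cradle above 80 N).
It fails at once if the candle is shifted by more than 20 mm (distance of candle from where it was at the start of the episode above 0.02 m).
It fails at once if the glass is shifted by more than 20 mm (distance of glass from where it was at the start of the episode above 0.02 m).
It also fails if it takes over 72 s, if anything falls off the work surface, if the arm or the gripper's body presses on something with over 40 N, if the wrist force passes 120 N, or if a joint passes its speed limit or range.

### The arm

A 6-joint arm with a two-finger parallel gripper is mounted at the origin on the work surface; the furniture and walls round the work are solid. World frame = base frame: x ahead of the robot, y to its left, z up, the work surface at z = 0. Lengths are in m, angles in degrees, forces in N, time in s.
With the tool pointing down it reaches from about 0.375 to 0.9 m from the base axis. Payload 3.1 kg.
Tool frame: the origin (TCP) lies at the very end of the fingers, on their centre line; the grasp point (between the pads) lies 19 mm behind it (bot.tcp_to_grasp is the distance from the TCP to the grasp point, in m); z points along the fingers, y is the direction in which the jaws open and shut (so a half turn about z gives the same grasp; the last joint's range is limited). The gripper opens to 87 mm and grips with 3 to 60 N. Pads are 19 mm wide; open, the fingers measure 117 mm over their backs; the gripper's body (75 mm by 190 mm) begins 51 mm behind the grasp point.
Start: joints at [-76.633, 30.224, 82.088, -0, 67.689, -10.227], TCP at [0.25, -0.573, 0.223] pointing down, gripper open.
Joint ranges: [-176.69, 176.69], [-43.24, 126.21], [12.49, 139.97], [-82, 262], [0, 151.66], [-163.58, 163.58]. Speed limits (degrees/s): [159.86, 159.86, 180, 180, 180, 180].

### API

Orientations are given as a 3x3 rotation matrix whose columns are the frame's x, y, z axes.
In Python, from rig import telemetry, eyes, order, bot gives the robot as it stands. The module is installed in compiled form; this text tells all that it offers.
- The arm moves only by the tool servo_tool, never from a script. Its argument "targets" is a list of rows, each a list of 2 entries, a list of its own where there are three numbers: the shift along the tool's x, y, z in m, then the turn, a rotation vector about the tool's x, y, z in rad. In form: [[[tx, ty, tz], [wx, wy, wz]], ...]. A call has 1 to 12 rows; each row is the pose to reach, as a shift and turn from the pose commanded when the call began, along the tool's axes at that moment; what a row does not reach only later rows make up. A row lasts 1/8 s, in which the tool goes at most 62.5 mm and 10.7 degrees, less where a joint would pass 70% of its speed; a pose out of reach is approached as far as the arm can. A call with a gripper value outside its range is refused whole. "gripper" is the finger opening in m, from 0 to 0.087, set as the call begins (left out, the last holds). The fingers move at their own pace and stop on an object; the grip force is fixed at half the most. Time passes only in rows, so rows that repeat a pose let the fingers close. It gives the time, the measured TCP pose, the force and the opening at its end, in the units of the state.
- telemetry.read_state(): the state, without advancing time (a new reading comes with each control period).
- eyes.capture(name): name is "scene" or "side" or "wrist"; returns a dict with "pixels" (420x560x3 uint8, blue, green, red), "intrinsics" (3x3 intrinsics, pixels), "k1" (the pictures are not rectified: a ray, as slopes to the right and down, at radius r is drawn at 1 + k1 r^2 times it, then the intrinsics apply), "extrinsics" (4x4, takes a point from camera to world coordinates); the wrist camera has in their place "T_tool_cam" (4x4, takes a point from camera to tool coordinates, whose origin is the TCP and whose axes are the flange's). Camera axes: x right, y down, z forward; pixel columns grow to the right and rows downward; lengths in m; the calibration is good to about 2 mm. A picture is of the moment at which its call begins: read the wrist's pose just before it. There is no depth.
- order.hand_in(): hands the job in, once; it reports no verdict.
The state is a dict: "time_s": time; "joint_positions": joint angles; "qvel": joint speeds; "tau": joint torques, N m; "position": TCP position; "tcp_rot": TCP orientation; "force": force on the tool from outside, world axes, zero at the start; "moment": the same for the moment, N m; "opening": opening from 0.0 (shut) to 1.0 (fully open).
Only numpy, scipy, OpenCV 4.12 (cv2) and the standard library are available. Lean on these libraries where they do the work, as an engineer would, in place of code of your own. Each camera call takes 0.05 s, during which the arm holds its last target. There are 200 camera calls.

## Working session

There is one attempt and no reset: what is moved stays moved. The work goes in short steps, Python scripts to look and compute and a tool call to move; the robot and the scene stay as the last step left them, time stands still between calls to the robot, and variables do not carry over. Pictures are saved under pics/ and viewed, about 8 in all and at most 12, crops included, and the job is handed in when it is done.

Besides the shell and the picture viewer there is one more tool, called after "Call:" as name(argument=value, ...) on one line, values as JSON. servo_tool: Moves the arm, as the interface text tells. Its arguments: {"type":"object","properties":{"targets":{"type":"array","items":{"type":"array"}},"gripper":{"type":"number"}},"required":["targets"]}

```bash
ls; mkdir -p pics
python3 - <<'E'
from rig import telemetry, eyes
import cv2,numpy as np,pickle
d={n:eyes.capture(n) for n in("scene","side","wrist")}
pickle.dump(d,open("pics/d0.pkl","wb"))
for n in d:
    cv2.imwrite(f"pics/{n}0.png",d[n]["pixels"])
    print(n,d[n]["intrinsics"].tolist(),d[n]["k1"],np.round(d[n].get("extrinsics",d[n].get("T_tool_cam")),3).tolist())
print(telemetry.read_state())
E
```

```text
pics
scene [[420.00817423939765, 0.0, 275.83922239041243], [0.0, 420.00817423939765, 208.40316621348018], [0.0, 0.0, 1.0]] -0.04048137840773741 [[-0.613, -0.385, 0.69, -0.202], [-0.79, 0.301, -0.534, 0.477], [-0.002, -0.872, -0.489, 0.593], [0.0, 0.0, 0.0, 1.0]]
side [[510.4348837978389, 0.0, 276.3674715000605], [0.0, 510.4348837978389, 201.74788525617194], [0.0, 0.0, 1.0]] 0.0188393885615357 [[-0.998, 0.048, -0.043, 0.5], [0.061, 0.509, -0.859, 1.035], [-0.019, -0.86, -0.51, 0.725], [0.0, 0.0, 0.0, 1.0]]
wrist [[324.0772107601641, 0.0, 279.3467252617154], [0.0, 324.0772107601641, 211.48754671986646], [0.0, 0.0, 1.0]] -0.06800165837429636 [[-0.0, -0.956, -0.295, 0.081], [1.0, -0.0, 0.001, -0.0], [-0.001, -0.295, 0.956, -0.161], [0.0, 0.0, 0.0, 1.0]]
{'time_s': 0.15, 'joint_positions': array([-7.66323497e+01,  3.02702393e+01,  8.21372334e+01,  3.56436591e-04,
        6.76872475e+01, -1.02256467e+01]), 'qvel': array([-0.0138653 , -0.21072379, -0.11675844, -0.0059182 , -0.01690179,
       -0.00832919]), 'tau': array([ 1.77841196e-05, -4.40433562e+01, -1.76842368e+01,  6.32211543e-02,
        5.52810088e-02, -9.68063773e-05]), 'position': array([ 0.25007164, -0.5722118 ,  0.2217715 ]), 'tcp_rot': array([[ 9.16410563e-01,  4.00239350e-01, -3.76613525e-04],
       [ 4.00239416e-01, -9.16409198e-01,  1.60971962e-03],
       [ 2.99141036e-04, -1.62589964e-03, -9.99998633e-01]]), 'force': array([ 0.17200712, -0.25175362, -0.11827738]), 'moment': array([ 0.00367307,  0.03207903, -0.00833893]), 'opening': 0.9989437271545665}
```

View pics/scene0.png

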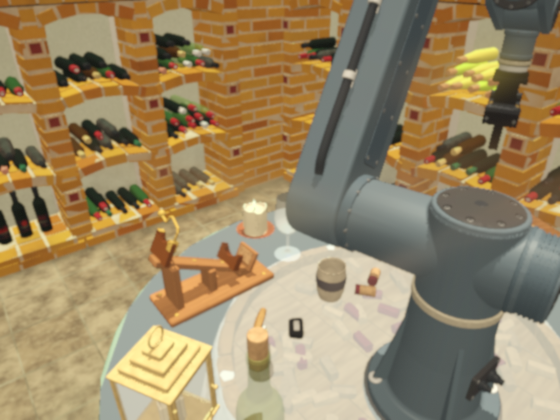

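View pics/side0.png

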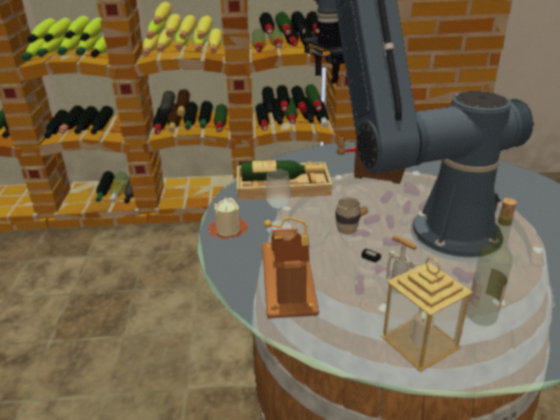

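The scene view shows the cradle (uphill end at px (165,300), low end (260,275)), candle (255,222) and glass (288,245). The side view shows the box with the bottle (283,178), the glass (277,190), candle (227,218), and the cradle (290,280) with its arch at (292,228) and knob near (268,223).

```bash
cat > h.py <<'E'
import numpy as np,cv2,pickle
def ray(c,uv,T=None):
    K=c["intrinsics"];k=c["k1"]
    p=cv2.undistortPoints(np.array([[uv]],float),K,np.array([k,0,0,0,0.]))[0,0]
    E=c.get("extrinsics",T); d=E[:3,:3]@np.array([p[0],p[1],1.]);return E[:3,3],d/np.linalg.norm(d)
def plane(c,uv,z,T=None):
    o,d=ray(c,uv,T);return o+d*(z-o[2])/d[2]
def tri(*rs):
    A=sum(np.eye(3)-np.outer(d,d) for o,d in rs);b=sum((np.eye(3)-np.outer(d,d))@o for o,d in rs)
    x=np.linalg.solve(A,b);return x,[np.linalg.norm(np.cross(x-o,d)) for o,d in rs]
def proj(c,P,T=None):
    E=np.linalg.inv(c.get("extrinsics",T));q=E[:3,:3]@np.asarray(P,float)+E[:3,3];s=q[:2]/q[2]
    s=s*(1+c["k1"]*(s@s));return (c["intrinsics"]@np.r_[s,1])[:2]
def wT(st,c):
    T=np.eye(4);T[:3,:3]=st["tcp_rot"];T[:3,3]=st["position"];return T@c["T_tool_cam"]
def crop(im,x0,x1,y0,y1,s,g=20):
    o=cv2.resize(im[y0:y1,x0:x1],None,fx=s,fy=s,interpolation=cv2.INTER_CUBIC)
    for x in range(-(-x0//g)*g,x1,g):
        cv2.line(o,(int((x-x0)*s),0),(int((x-x0)*s),6),(255,255,255),1);cv2.putText(o,str(x),(int((x-x0)*s)+2,16),0,.35,(255,255,255),1)
    for y in range(-(-y0//g)*g,y1,g):
        cv2.line(o,(0,int((y-y0)*s)),(6,int((y-y0)*s)),(255,255,255),1);cv2.putText(o,str(y),(8,int((y-y0)*s)+4),0,.35,(255,255,255),1)
    return o
E
python3 - <<'E'
from h import *
d=pickle.load(open("pics/d0.pkl","rb"))
a=crop(d["scene"]["pixels"],145,285,195,325,2.85);b=crop(d["side"]["pixels"],200,340,150,320,2.85)
H=np.zeros((590,800,3),np.uint8);H[:a.shape[0],:a.shape[1]]=a;H[:b.shape[0],400:400+b.shape[1]]=b
w=cv2.resize(d["wrist"]["pixels"],(280,210));H[376:586,:280]=w
cv2.imwrite("pics/c1.png",H)
for uv in[(240,195),(330,193),(228,230),(277,205),(265,310),(315,308)]:print(uv,plane(d["side"],uv,0.0).round(3))
for uv in[(175,318),(272,276),(153,295),(255,230),(288,255)]:print(uv,plane(d["scene"],uv,0.0).round(3))
E
```

```text
(240, 195) [ 0.54  -0.232  0.   ]
(330, 193) [ 0.284 -0.22   0.   ]
(228, 230) [ 0.571 -0.056  0.   ]
(277, 205) [ 0.438 -0.167  0.   ]
(265, 310) [0.489 0.247 0.   ]
(315, 308) [0.386 0.249 0.   ]
(175, 318) [0.408 0.258 0.   ]
(272, 276) [0.396 0.026 0.   ]
(153, 295) [0.499 0.264 0.   ]
(255, 230) [ 0.578 -0.056  0.   ]
(288, 255) [ 0.436 -0.054  0.   ]
```

View pics/c1.png

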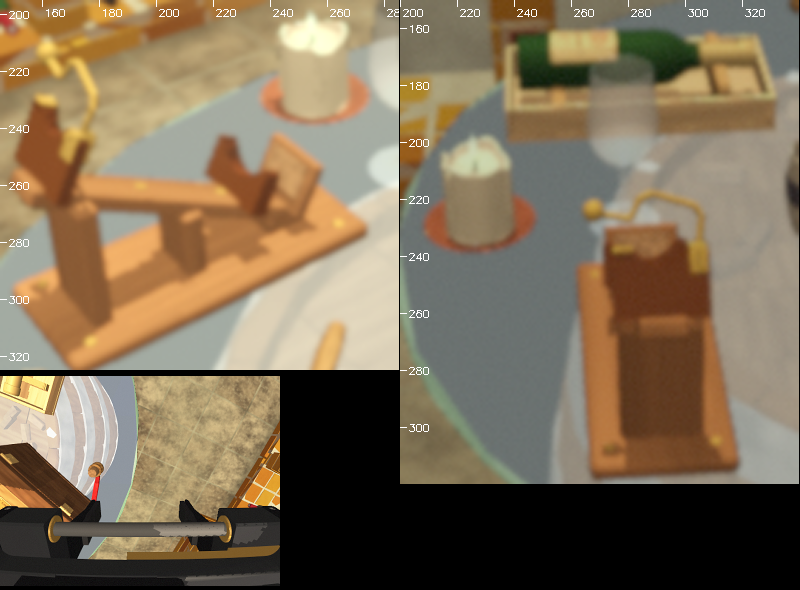

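The crops show the knob at scene (161.5,211) / side (267.7,223), the fork's hinge block at side (305,239), and the uphill end of the base board at scene (172,323),(149,295). In the box the bottle's base is at left (side 242,172) and its neck to the right, so it points to about -x.

Run:
```python
from h import *
d=pickle.load(open("pics/d0.pkl","rb"));S,D=d["scene"],d["side"]
print("knob",tri(ray(S,(161.5,211.1)),ray(D,(267.7,223.3))))
print("uphill -x bottom corner",tri(ray(S,(172.4,323)),ray(D,(319.3,313.2))))
print("uphill +x corner top",tri(ray(S,(149.5,291)),ray(D,(266.7,312))))
print("uphill edge",plane(D,(266.7,315.6),0),plane(D,(319.3,313.2),0))
print("downhill corners",plane(S,(273.8,276.4),0.008),plane(D,(262.5,243),.016))
for uv in [(237.9,187.9),(331.6,184.4),(327.4,162.3),(239,163)]:print("box rim",uv,plane(D,uv,.038).round(3))
for uv in [(242,172),(318,165)]:print("bottle",plane(D,uv,.053).round(3))
print("candle",plane(D,(228,229),0.0),plane(S,(255,229),0),"glass base",plane(S,(288,254),0),plane(D,(281,227),0))
```

```text
knob (array([0.47732436, 0.22611575, 0.19968814]), [np.float64(0.0015009605479234136), np.float64(0.0015009605479234685)])
uphill -x bottom corner (array([0.38244205, 0.27519085, 0.01312256]), [np.float64(0.0027647519196945013), np.float64(0.002764751919694441)])
uphill +x corner top (array([0.48676754, 0.27471213, 0.02255788]), [np.float64(0.0017444304991228294), np.float64(0.0017444304991227483)])
uphill edge [0.48616508 0.26319517 0.        ] [0.37944984 0.2649514  0.        ]
downhill corners [0.38409332 0.0295218  0.008     ] [0.48538555 0.03205708 0.016     ]
box rim (237.9, 187.9) [ 0.544 -0.206  0.038]
box rim (331.6, 184.4) [ 0.283 -0.201  0.038]
box rim (327.4, 162.3) [ 0.275 -0.339  0.038]
box rim (239, 163) [ 0.541 -0.361  0.038]
bottle [ 0.531 -0.272  0.053]
bottle [ 0.309 -0.294  0.053]
candle [ 0.57081932 -0.06020569  0.        ] [ 0.58161303 -0.05920701  0.        ] glass base [ 0.43933652 -0.05627596  0.        ] [ 0.43499814 -0.05718452  0.        ]
```

```bash
cat >> h.py <<'E'
from scipy.spatial.transform import Rotation as Ro
def go(st,P,R):
    Rc=st["tcp_rot"];return np.round(Rc.T@(np.asarray(P)-st["position"]),4).tolist(),np.round(Ro.from_matrix(Rc.T@R).as_rotvec(),4).tolist()
E
python3 - <<'E'
from h import *
from rig import telemetry
s=telemetry.read_state()
R=np.array([[-1,0,0],[0,1,0],[0,0,-1.]])
print(go(s,[.46,-.28,.38],R),go(s,[.25,-.573,.38],s["tcp_rot"]))
E
```

```text
([0.3094, -0.184, -0.1578], [-0.0001, -0.0023, -2.7298]) ([-0.0003, 0.0004, -0.1582], [0.0, 0.0, 0.0])
```

Call:
servo_tool(targets=[[[0,0,-0.06],[0,0,-0.18]],[[0,0,-0.12],[0,0,-0.36]],[[0.02,-0.01,-0.157],[0,0,-0.54]],[[0.07,-0.04,-0.157],[0,0,-0.72]],[[0.12,-0.07,-0.157],[0,0,-0.9]],[[0.17,-0.1,-0.157],[0,0,-1.08]],[[0.22,-0.13,-0.157],[0,0,-1.26]],[[0.27,-0.16,-0.157],[0,0,-1.44]],[[0.309,-0.184,-0.157],[0,0,-1.62]],[[0.309,-0.184,-0.157],[0,0,-1.8]],[[0.309,-0.184,-0.157],[0,0,-1.98]],[[0.309,-0.184,-0.157],[0,0,-2.16]]])

```text
time_s: 1.65
position: [0.4597, -0.2799, 0.3792]
tcp_rot: [[-0.846, 0.534, -0.001], [0.534, 0.846, 0.001], [0.001, 0.0, -1.0]]
force: [-0.2, -0.1, -0.0]
opening: 0.998
```

Call:
servo_tool(targets=[[[0,0,0],[0,0,-0.18]],[[0,0,0],[0,0,-0.36]],[[0,0,0],[0,0,-0.57]],[[0,0,0],[0,0,-0.57]],[[0,0,0],[0,0,-0.57]]])

```text
time_s: 2.28
position: [0.4596, -0.2803, 0.3794]
tcp_rot: [[-1.0, 0.002, -0.0], [0.002, 1.0, 0.0], [0.0, 0.0, -1.0]]
force: [-0.1, -0.0, 0.7]
opening: 0.999
```

Run:
```python
from h import *
from rig import telemetry,eyes
s=telemetry.read_state();w=eyes.capture("wrist");T=wT(s,w)
pickle.dump((s,w,T),open("pics/w1.pkl","wb"));print(s["time_s"],s["joint_positions"].round(1),s["position"].round(4));print(s["tcp_rot"].round(3))
cv2.imwrite("pics/w1.png",crop(w["pixels"],0,560,0,420,1.4,40))
```

```text
2.275 [ -43.3   14.8   81.7   -0.    83.5 -133.2] [ 0.4596 -0.2803  0.3794]
[[-1.     0.002 -0.   ]
 [ 0.002  1.     0.   ]
 [ 0.     0.    -1.   ]]
```

View pics/w1.png

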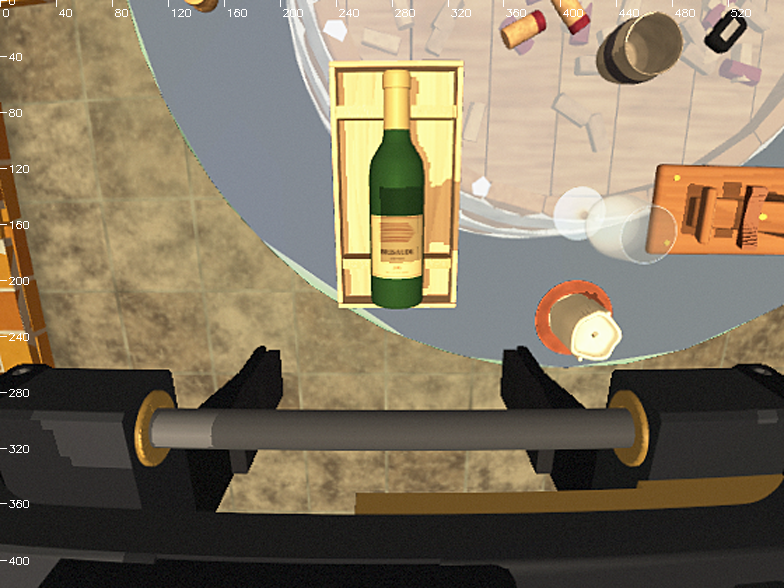

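The wrist view shows the bottle lying in the box along columns ~284, base at row 219 and mouth at row 51, with the box's rim at columns 237–331. The cradle is at the right, with the glass and candle between.

Call:
servo_tool(targets=[[[0,0.06,0],[-0.16,0,0]],[[-0.005,0.12,0],[-0.32,0,0]],[[-0.01,0.18,0],[-0.489,0,0]],[[-0.015,0.24,0],[-0.489,0,0]],[[-0.02,0.3,0.01],[-0.489,0,0]],[[-0.03,0.36,0.03],[-0.489,0,0]],[[-0.03,0.41,0.06],[-0.489,0,0]],[[-0.03,0.46,0.095],[-0.489,0,0]],[[-0.03,0.46,0.095],[-0.489,0,0]],[[-0.03,0.46,0.095],[-0.489,0,0]]], gripper=0.04)

```text
time_s: 3.58
position: [0.4902, 0.1794, 0.2848]
tcp_rot: [[-1.0, -0.0, 0.001], [-0.0, 0.883, 0.469], [-0.001, 0.469, -0.883]]
force: [1.0, -0.5, 0.4]
opening: 0.46
```

Run:
```python
from h import *
from rig import telemetry,eyes
s,w,T=pickle.load(open("pics/w1.pkl","rb"))
for n,uv,z in [("base",(283.6,219),.053),("mouth",(283.6,50.7),.053),("rimNL",(235.7,43.6),.038),("rimNR",(331.4,43.6),.038),("rimBL",(241.5,219.3),.038),("rimBR",(326.4,219.3),.038)]:print(n,plane(w,uv,z,T).round(4))
hsv=cv2.cvtColor(w["pixels"],cv2.COLOR_BGR2HSV);m=cv2.inRange(hsv,(45,80,15),(85,255,255))[60:225,250:320]
for r in range(60,222,8):
    c=np.flatnonzero(m[r-60])+250
    if len(c):print(r,c.min(),c.max(),len(c),end="; ")
s=telemetry.read_state();w=eyes.capture("wrist");T=wT(s,w)
pickle.dump((s,w,T),open("pics/w2.pkl","wb"));print(s["time_s"],s["joint_positions"].round(1),s["position"].round(4));print(s["tcp_rot"].round(3))
cv2.imwrite("pics/w2.png",crop(w["pixels"],0,560,0,420,1.4,40))
```

```text
base [ 0.5402 -0.2739  0.053 ]
mouth [ 0.2945 -0.2741  0.053 ]
rimNL [ 0.2819 -0.3422  0.038 ]
rimNR [ 0.2821 -0.2058  0.038 ]
rimBL [ 0.5456 -0.3426  0.038 ]
rimBR [ 0.5459 -0.2036  0.038 ]
100 273 292 20; 108 269 296 28; 116 265 300 36; 124 264 301 38; 132 264 301 38; 140 264 301 38; 148 264 301 38; 204 265 300 36; 212 265 300 36; 220 279 287 9; 3.575 [  -8.8   17.9   99.    29.5   70.4 -110.8] [0.4902 0.1794 0.2848]
[[-1.    -0.     0.001]
 [-0.     0.883  0.469]
 [-0.001  0.469 -0.883]]
```

View pics/w2.png

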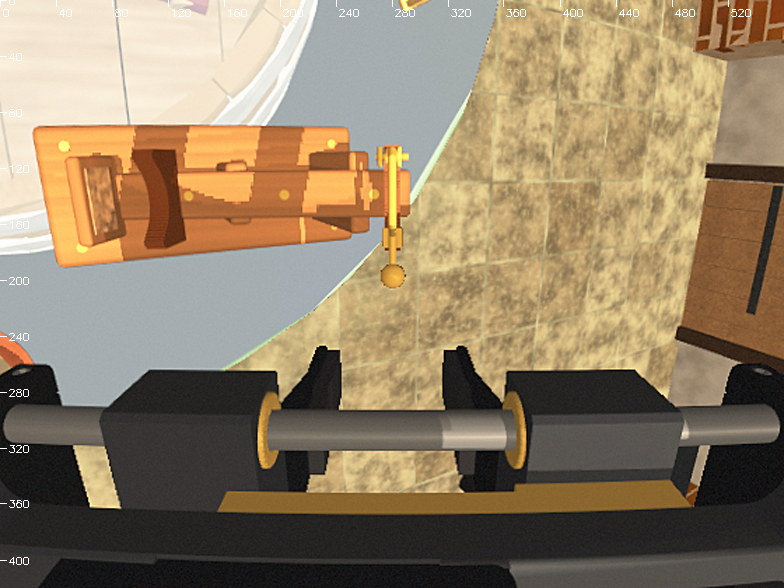

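Run:
```python
from h import *
d=pickle.load(open("pics/d0.pkl","rb"));S,D=d["scene"],d["side"]
s,w,T=pickle.load(open("pics/w2.pkl","rb"))
hsv=cv2.cvtColor(w["pixels"],cv2.COLOR_BGR2HSV)
k=(280.7,197)
print("knob",*[(x.round(4),np.round(e,4)) for x,e in [tri(ray(w,k,T),ray(S,(161.5,211.1)),ray(D,(267.7,223.3))),tri(ray(w,k,T),ray(D,(267.7,223.3))),tri(ray(w,k,T),ray(S,(161.5,211.1)))]])
n=np.array([0,-.469,.883]);u=np.array([0,.883,.469])
def sp(uv,P0):
    o,r=ray(w,(uv[0]/1.4,uv[1]/1.4),T);return (o+r*(n@(P0-o))/(n@r)).round(4)
seat=np.array([.434,.164,.137])
for uv in [(300,171),(300,219),(220,171),(220,219),(408,171),(408,217)]:print("spine",uv,sp(uv,seat-.048*n))
for uv in [(400,155),(391,238)]:print("at fork axis height",uv,sp(uv,seat))
for uv in [(35,126),(63,267),(349,127)]:print("base corner",plane(w,(uv[0]/1.4,uv[1]/1.4),.016,T).round(4))
for uv in [(67,157),(80,246),(120,244),(112,157)]:print("heel top",sp(uv,seat))
```

```text
knob (array([0.4766, 0.226 , 0.1995]), array([0.0012, 0.0018, 0.0014])) (array([0.4764, 0.2264, 0.198 ]), array([0.0005, 0.0005])) (array([0.4755, 0.2254, 0.2014]), array([0.0009, 0.0009]))
spine (300, 171) [0.4176 0.2021 0.1029]
spine (300, 219) [0.4518 0.2005 0.102 ]
spine (220, 171) [0.417  0.151  0.0758]
spine (220, 219) [0.4514 0.148  0.0741]
spine (408, 171) [0.4178 0.27   0.139 ]
spine (408, 217) [0.4504 0.2703 0.1391]
at fork axis height (400, 155) [0.407  0.2416 0.1782]
at fork axis height (391, 238) [0.4576 0.2369 0.1757]
base corner [0.382  0.0319 0.016 ]
base corner [0.4865 0.0332 0.016 ]
base corner [0.3811 0.2774 0.016 ]
heel top [0.405  0.0578 0.0806]
heel top [0.4616 0.0563 0.0798]
heel top [0.4606 0.0811 0.093 ]
heel top [0.4059 0.0842 0.0946]
```

Call:
servo_tool(targets=[[[0.0135,0.001,0.04],[0,0,0]],[[0.0135,0.001,0.07],[0,0,0]],[[0.0135,0.001,0.09],[0,0,0]],[[0.0135,0.001,0.109],[0,0,0]],[[0.0135,0.001,0.109],[0,0,0]]], gripper=0.04)

```text
time_s: 4.25
position: [0.4768, 0.2307, 0.1887]
tcp_rot: [[-1.0, 0.002, 0.0], [0.002, 0.883, 0.47], [0.0, 0.47, -0.883]]
force: [0.4, -0.0, 0.3]
opening: 0.461
```

Run:
```python
from h import *
from rig import telemetry,eyes
s=telemetry.read_state();w=eyes.capture("wrist");T=wT(s,w);D=eyes.capture("side");S=eyes.capture("scene")
print(s["position"].round(4),s["force"])
H=np.zeros((600,800,3),np.uint8)
a=crop(w["pixels"],180,400,150,350,1.8);H[:a.shape[0],:a.shape[1]]=a
b=crop(D["pixels"],220,340,180,280,3.3);H[:b.shape[0],400:796]=b
c=crop(S["pixels"],100,220,170,240,3.3);H[362:362+c.shape[0],:c.shape[1]]=c
cv2.imwrite("pics/c3.png",H)
```

```text
[0.4768 0.2307 0.1887] [ 0.35063217 -0.04559953  0.34893824]
```

View pics/c3.png

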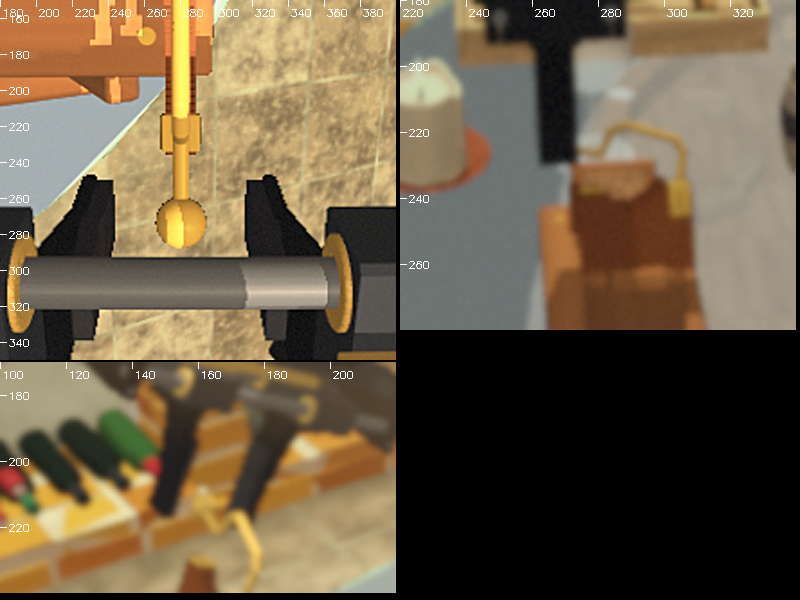

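The crop shows the knob (wrist px (280,273)) centred between the fingers, and the fingertips clear of the fork in the side view.

Call:
servo_tool(targets=[[[0,0,0],[0,0,0]],[[0,0,0],[0,0,0]],[[0,0,0],[0,0,0]],[[0,0,0],[0,0,0]],[[0,0,0],[0,0,0]]], gripper=0.008)

```text
time_s: 5.03
position: [0.4763, 0.2313, 0.1886]
tcp_rot: [[-1.0, -0.0, 0.0], [-0.0, 0.883, 0.469], [-0.0, 0.469, -0.883]]
force: [-0.1, -1.8, -0.9]
opening: 0.143
```

Call:
servo_tool(targets=[[[0.003,0,-0.0075],[0,0,0]],[[0.0075,0,-0.014],[0,0,0]],[[0.0135,0,-0.021],[0,0,0]],[[0.02,0,-0.028],[0,0,0]],[[0.027,0,-0.033],[0,0,0]],[[0.035,0,-0.038],[0,0,0]],[[0.0435,0,-0.042],[0,0,0]],[[0.0525,0,-0.0445],[0,0,0]],[[0.0615,0,-0.046],[0,0,0]],[[0.071,0,-0.0465],[0,0,0]],[[0.082,0,-0.045],[0,0,0]],[[0.0925,0,-0.0425],[0,0,0]]])

```text
time_s: 6.52
position: [0.3842, 0.2109, 0.2268]
tcp_rot: [[-1.0, -0.001, 0.003], [0.0, 0.884, 0.468], [-0.003, 0.468, -0.884]]
force: [1.0, -6.5, -3.5]
opening: 0.147
```

Call:
servo_tool(targets=[[[0,0,0],[0,0,0]],[[0,0,0],[0,0,0]]])

```text
time_s: 6.78
position: [0.3828, 0.2111, 0.2265]
tcp_rot: [[-1.0, -0.001, -0.001], [-0.001, 0.883, 0.468], [-0.0, 0.468, -0.883]]
force: [0.2, -7.4, 0.8]
opening: 0.144
```

Call:
servo_tool(targets=[[[0,0,0],[0,0,0]],[[0,0,0],[0,0,0]],[[0,0,0],[0,0,0]],[[0,0,-0.03],[0,0,0]],[[-0.02,0,-0.07],[0,0,0]],[[-0.05,0,-0.1],[0,0,0]],[[-0.1,-0.02,-0.1],[0,0,0]],[[-0.1,-0.02,-0.1],[0,0,0]],[[-0.1,-0.02,-0.1],[0,0,0]]], gripper=0.04)

```text
time_s: 7.9
position: [0.4823, 0.1477, 0.3047]
tcp_rot: [[-1.0, 0.001, -0.003], [-0.001, 0.882, 0.471], [0.003, 0.471, -0.882]]
force: [-0.2, -0.6, 0.6]
opening: 0.463
```

Run:
```python
from h import *
from rig import telemetry,eyes
s=telemetry.read_state();w=eyes.capture("wrist");T=wT(s,w);D=eyes.capture("side");S=eyes.capture("scene")
pickle.dump((s,w,T,D,S),open("pics/w4.pkl","wb"))
print(s["position"].round(4),s["time_s"])
H=np.zeros((600,800,3),np.uint8)
a=crop(w["pixels"],20,330,50,230,2.58);H[:a.shape[0],:min(800,a.shape[1])]=a[:,:800]
b=crop(D["pixels"],250,340,190,240,2.6);H[465:465+b.shape[0],:b.shape[1]]=b
b=crop(S["pixels"],140,240,200,250,2.6);H[465:465+b.shape[0],400:400+b.shape[1]]=b
cv2.imwrite("pics/c4.png",H)
```

```text
[0.4823 0.1477 0.3047] 7.9
```

View pics/c4.png

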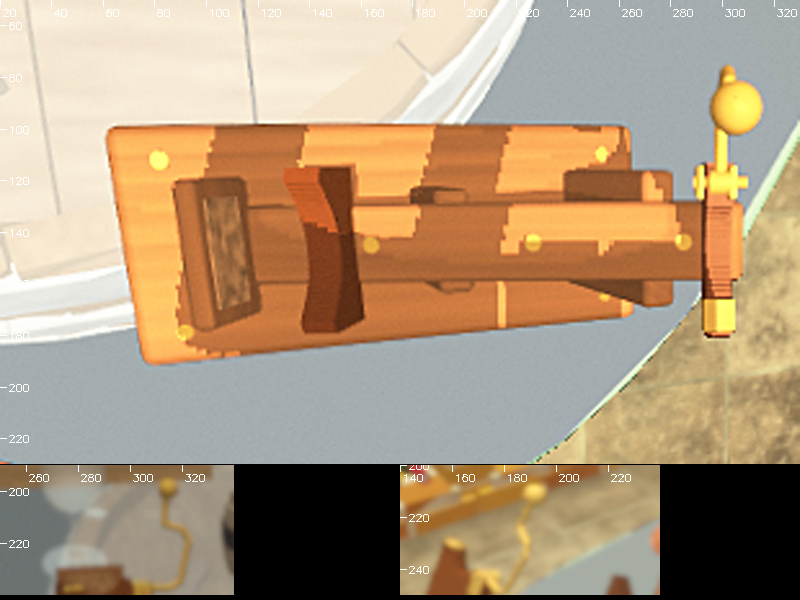

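The keeper stands open: knob at wrist px (306,92), side (314.6,198.5), scene (191.5,210). The fork's notch is now free at wrist px (298,140).

Run:
```python
from h import *
s,w,T,D,S=pickle.load(open("pics/w4.pkl","rb"))
k=tri(ray(w,(306,91.9),T),ray(D,(314.6,198.5)),ray(S,(191.5,210)));print("knob",k)
n=np.array([0,-.469,.883]);u=np.array([0,.883,.469])
H=np.array([.408,.2395,.1725]);v=k[0]-H;print("lat",-v[0],"n",v@n,"u",v@u,np.arctan2(v@n,v[0]),np.hypot(v[0],v@n))
f=lambda x,y:(20+x/2.58,50+y/2.58)
def sp(uv,P0):
    o,r=ray(w,uv,T);return (o+r*(n@(P0-o))/(n@r))
seat=np.array([.434,.164,.137])
for nm,xy,h in [("clip hinge",(718,183),0),("clip2",(718,318),0),("forkface dn",(703,250),-.01),("forkface up",(733,250),-.01),("heel in top L",(247,183),.0),("heel in top R",(260,310),.0),("heel out",(175,185),0),("heel out",(192,328),0),("saddle",(285,168),0),("saddle",(303,330),0),("spine end",(742,205),-.048),("spine end",(740,280),-.048)]:
    P=sp(f(*xy),seat+h*n);print(nm,P.round(4),"u-seat",((P-seat)@u).round(4))
```

```text
knob (array([0.38607087, 0.20602787, 0.23643356]), [np.float64(0.0003919616014300986), np.float64(0.0007726765769659273), np.float64(0.0008489890365210431)])
lat 0.02192912534958369 n 0.07215175771576929 u 0.0004289515346756608 1.8658552427519814 0.07541062710303387
clip hinge [0.4079 0.2366 0.1756] u-seat 0.0822
clip2 [0.4581 0.2372 0.1759] u-seat 0.0829
forkface dn [0.4333 0.237  0.1644] u-seat 0.0773
forkface up [0.4333 0.2472 0.1699] u-seat 0.0889
heel in top L [0.4062 0.0815 0.0932] u-seat -0.0934
heel in top R [0.4541 0.0804 0.0926] u-seat -0.0947
heel out [0.4063 0.0565 0.0799] u-seat -0.1217
heel out [0.4609 0.055  0.0791] u-seat -0.1234
saddle [0.4011 0.0949 0.1003] u-seat -0.0782
saddle [0.4621 0.0947 0.1002] u-seat -0.0785
spine end [0.418  0.2707 0.1393] u-seat 0.0953
spine end [0.45   0.2706 0.1393] u-seat 0.0952
```

Call:
servo_tool(targets=[[[0.005,-0.05,-0.03],[0,0,0]],[[0.01,-0.1,-0.055],[0.05,0,0]],[[0.015,-0.15,-0.075],[0.2,0,0]],[[0.02,-0.2,-0.095],[0.35,0,0]],[[0.025,-0.255,-0.105],[0.489,0,0]],[[0.03,-0.31,-0.11],[0.489,0,0]],[[0.035,-0.365,-0.115],[0.489,0,0]],[[0.039,-0.4125,-0.123],[0.489,0,0]],[[0.039,-0.4125,-0.123],[0.489,0,0]],[[0.039,-0.4125,-0.123],[0.489,0,0]]], gripper=0.08)

```text
time_s: 9.3
position: [0.4442, -0.2737, 0.2201]
tcp_rot: [[-1.0, 0.0, -0.0], [0.0, 1.0, 0.001], [0.0, 0.001, -1.0]]
force: [0.0, -0.3, 0.6]
opening: 0.922
```

Run:
```python
from h import *
from rig import telemetry,eyes
s=telemetry.read_state();w=eyes.capture("wrist");T=wT(s,w)
pickle.dump((s,w,T),open("pics/w5.pkl","wb"));print(s["time_s"],s["joint_positions"].round(1),s["position"].round(4));print(s["tcp_rot"].round(3))
cv2.imwrite("pics/w5.png",crop(w["pixels"],0,560,0,420,1.4,40))
s1,w1,T1=pickle.load(open("pics/w1.pkl","rb"))
for W,c in((w1,282),(w,279)):
    h=cv2.cvtColor(W["pixels"],cv2.COLOR_BGR2HSV);m=cv2.inRange(h,(40,70,10),(90,255,255))[:260]
    m=cv2.morphologyEx(m,cv2.MORPH_OPEN,np.ones((3,3)))
    n,l,st,ce=cv2.connectedComponentsWithStats(m);print([ (st[i].tolist(),ce[i].round(1).tolist()) for i in range(1,n) if st[i,4]>150])
```

```text
9.3 [ -43.9   22.5   96.9    0.    60.6 -134. ] [ 0.4442 -0.2737  0.2201]
[[-1.     0.    -0.   ]
 [ 0.     1.     0.001]
 [ 0.     0.001 -1.   ]]
[([264, 93, 39, 61, 2011], [282.6, 126.2]), ([265, 198, 36, 23, 733], [282.8, 208.5])]
[([250, 99, 57, 92, 4406], [278.0, 149.0]), ([253, 250, 51, 10, 356], [277.8, 255.8])]
```

View pics/w5.png

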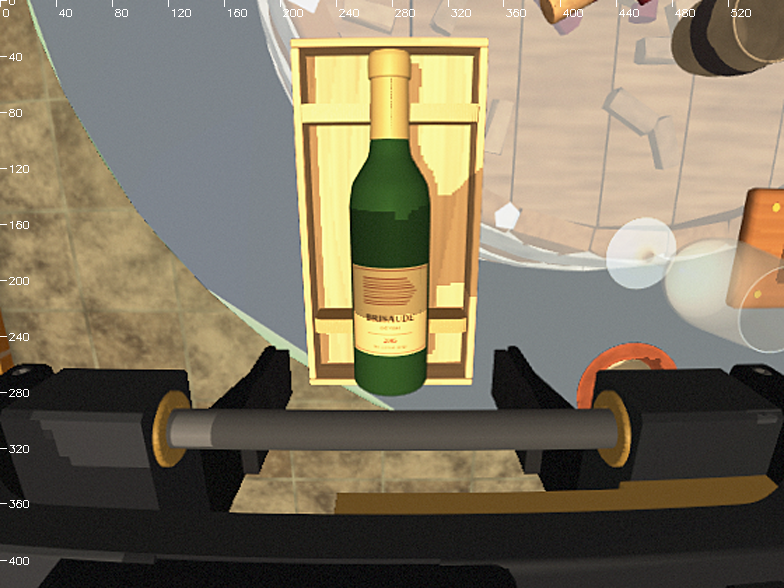

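The bottle lies straight in the box: mouth at px (279,36), label edge at row 190, base at about row 281; the fingers have the box's walls clear of them.

Run:
```python
from h import *
s1,w1,T1=pickle.load(open("pics/w1.pkl","rb"));s,w,T=pickle.load(open("pics/w5.pkl","rb"))
for n,a,b in [("label neck edge crest (z~.0825)",(282.6,153.7),(278,190.6)),("mouth",(283.6,50.7),(278.5,36)),("label base edge",(282.8,198),(277.8,250.5)),("base end",(283,219.2),(278.3,281)),("rimNR",(331.4,43.6),(348.5,28.5)),("rimNL",(235.7,43.6),(208,28.5))]:
    x,e=tri(ray(w1,a,T1),ray(w,b,T));print(n,x.round(4),np.round(e,4))
for uv in[(278,125),(278,150),(277.8,256),(278.5,60)]:print(plane(w,uv,.053,T).round(4))
```

```text
label neck edge crest (z~.0825) [ 0.4341 -0.2753  0.0802] [0.0005 0.0005]
mouth [ 0.2987 -0.2743  0.0779] [0.0001 0.0001]
label base edge [ 0.5022 -0.2752  0.0666] [0.0001 0.0001]
base end [ 0.5323 -0.2749  0.0777] [0.0002 0.0002]
rimNR [ 0.2787 -0.2031  0.0197] [0. 0.]
rimNL [ 0.2818 -0.3428  0.0352] [0.0005 0.0005]
[ 0.3743 -0.2748  0.053 ]
[ 0.3987 -0.2749  0.053 ]
[ 0.515  -0.2753  0.053 ]
[ 0.3144 -0.2743  0.053 ]
```

Call:
servo_tool(targets=[[[0.002,-0.0013,0.05],[0,0,0]],[[0.002,-0.0013,0.1],[0,0,0]],[[0.002,-0.0013,0.13],[0,0,0]],[[0.002,-0.0013,0.15],[0,0,0]],[[0.002,-0.0013,0.17],[0,0,0]],[[0.002,-0.0013,0.186],[0,0,0]],[[0.002,-0.0013,0.186],[0,0,0]]], gripper=0.08)

```text
time_s: 10.22
position: [0.4425, -0.2749, 0.0336]
tcp_rot: [[-1.0, -0.001, -0.001], [-0.001, 1.0, 0.001], [0.001, 0.001, -1.0]]
force: [-0.4, -0.7, 0.4]
opening: 0.918
```

Call:
servo_tool(targets=[[[0,0,0],[0,0,0]],[[0,0,0],[0,0,0]],[[0,0,0],[0,0,0]],[[0,0,0],[0,0,0]],[[0,0,0],[0,0,0]],[[0,0,0],[0,0,0]]], gripper=0.05)

```text
time_s: 10.98
position: [0.4428, -0.2747, 0.0346]
tcp_rot: [[-1.0, 0.002, 0.0], [0.002, 1.0, 0.002], [-0.0, 0.002, -1.0]]
force: [3.2, 4.2, 3.4]
opening: 0.666
```

Call:
servo_tool(targets=[[[0,0,-0.004],[0,0,0]],[[0,0,-0.01],[0,0,0]],[[0,0,-0.02],[0,0,0]],[[0,0,-0.035],[0,0,0]],[[0,0,-0.055],[0,0,0]],[[0,0,-0.08],[0,0,0]],[[0,0,-0.11],[0,0,0]],[[0,0,-0.145],[0,0,0]],[[0,0,-0.18],[0,0,0]],[[0,0,-0.21],[0,0,0]],[[0,0,-0.23],[0,0,0]],[[0,0,-0.23],[0,0,0]]])

```text
time_s: 12.48
position: [0.4431, -0.2766, 0.2662]
tcp_rot: [[-1.0, -0.0, 0.003], [-0.0, 1.0, -0.003], [-0.003, -0.003, -1.0]]
force: [-0.8, -0.6, -6.0]
opening: 0.663
```

Run:
```python
from h import *
from rig import telemetry,eyes
s=telemetry.read_state();w=eyes.capture("wrist")
pickle.dump((s,w),open("pics/w6.pkl","wb"))
print(s["time_s"],s["position"].round(4),s["force"].round(2),s["moment"].round(3),s["opening"],s["joint_positions"].round(1))
m=cv2.inRange(cv2.cvtColor(w["pixels"],cv2.COLOR_BGR2HSV),(40,70,10),(90,255,255))[:260]
n,l,st,ce=cv2.connectedComponentsWithStats(m);print([ (st[i].tolist(),ce[i].round(1).tolist()) for i in range(1,n) if st[i,4]>300])
c,sn=np.cos(.489),np.sin(.489);u=np.array([0,c,sn]);nn=np.array([0,-sn,c])
R=np.c_[u,np.cross(-nn,u),-nn];print(R.round(3))
seat=np.array([.4335,.164,.137]);g=seat-.0255*u  # grip 95mm from base
for off in (.10,.03,0):
    P=g+off*nn+.019*(-nn)+.01*u*(off>0);print(off,P.round(4),go(s,P,R))
```

```text
12.475 [ 0.4431 -0.2766  0.2662] [-0.82 -0.58 -6.03] [ 0.093 -0.123  0.013] 0.6633766497272524 [ -44.2   19.2   93.8   -0.    66.8 -134.3]
[([214, 83, 129, 177, 18940], [278.5, 181.2])]
[[ 0.     1.    -0.   ]
 [ 0.883  0.     0.47 ]
 [ 0.47  -0.    -0.883]]
0.1 [0.4335 0.1123 0.2012] ([0.0097, 0.3891, 0.0637], [-0.3835, 0.3885, 1.5372])
0.03 [0.4335 0.1451 0.1394] ([0.0099, 0.4222, 0.1254], [-0.3835, 0.3885, 1.5372])
0 [0.4335 0.1504 0.1082] ([0.01, 0.4276, 0.1565], [-0.3835, 0.3885, 1.5372])
```

(That was a repeat view of the earlier hover picture; nothing new: 9 views used.) Working out the transit rows:

Run:
```python
from h import *
from rig import telemetry
s=telemetry.read_state();R0=np.array([[-1,0,0],[0,1,0],[0,0,-1.]])
P0=s["position"];P1=np.array([.442,-.27,.34]);P2=np.array([.4335,.095,.28])
rows=[]
for i in range(1,16):
    tilt=.489*min(1,i/4);yaw=-np.pi/2*np.clip((i-3)/10,0,1)
    if i<=4:P=P0+(P1-P0)*i/4
    else:
        t=min(1,(i-4)/9);P=P1+(P2-P1)*np.array([t,t,max(0,(t-.6)/.4)])
    R=Ro.from_rotvec([0,0,yaw]).as_matrix()@R0@Ro.from_rotvec([0,tilt,0]).as_matrix()
    v=s["tcp_rot"].T@(P-P0);r=Ro.from_matrix(R0.T@R).as_rotvec()
    rows.append([v.round(3).tolist(),r.round(3).tolist()])
print(rows[:8]);print(rows[8:])
```

```text
[[[0.0, 0.001, -0.019], [0.0, 0.122, 0.0]], [[0.0, 0.003, -0.038], [0.0, 0.244, 0.0]], [[0.0, 0.004, -0.056], [0.0, 0.367, 0.0]], [[0.0, 0.006, -0.075], [-0.038, 0.488, 0.154]], [[0.001, 0.046, -0.075], [-0.077, 0.485, 0.308]], [[0.002, 0.087, -0.075], [-0.115, 0.48, 0.462]], [[0.003, 0.128, -0.075], [-0.154, 0.473, 0.616]], [[0.004, 0.168, -0.075], [-0.192, 0.463, 0.769]]]
[[[0.005, 0.209, -0.075], [-0.23, 0.452, 0.923]], [[0.006, 0.249, -0.065], [-0.269, 0.438, 1.077]], [[0.007, 0.29, -0.049], [-0.307, 0.422, 1.23]], [[0.008, 0.33, -0.032], [-0.345, 0.404, 1.383]], [[0.009, 0.371, -0.016], [-0.383, 0.383, 1.537]], [[0.009, 0.371, -0.016], [-0.383, 0.383, 1.537]], [[0.009, 0.371, -0.016], [-0.383, 0.383, 1.537]]]
```

Call:
servo_tool(targets=[[[0,0.001,-0.02],[0,0.122,0]],[[0,0.003,-0.04],[0,0.244,0]],[[0,0.005,-0.06],[0,0.367,0]],[[0,0.006,-0.075],[0,0.489,0]],[[0,0.006,-0.075],[0,0.489,0]]])

```text
time_s: 13.15
position: [0.4443, -0.2699, 0.3368]
tcp_rot: [[-0.883, -0.002, -0.469], [-0.003, 1.0, 0.0], [0.469, 0.002, -0.883]]
force: [0.1, 1.0, -5.8]
opening: 0.666
```

Run:
```python
from h import *
from rig import telemetry
s=telemetry.read_state();R0=s["tcp_rot"];print(R0.round(3),s["position"])
P1=s["position"];P2=np.array([.4335,.095,.28]);rows=[]
for i in range(1,13):
    t=min(1,i/11);R=Ro.from_rotvec([0,0,-np.pi/2*t]).as_matrix()@R0
    P=P1+(P2-P1)*np.array([t,t,max(0,(t-.6)/.4)])
    rows.append([(R0.T@(P-P1)).round(3).tolist(),Ro.from_matrix(R0.T@R).as_rotvec().round(3).tolist()])
print(rows)
```

```text
[[-0.883 -0.002 -0.469]
 [-0.003  1.     0.   ]
 [ 0.469  0.002 -0.883]] [ 0.44433614 -0.26987071  0.33681875]
[[[0.001, 0.033, 0.0], [-0.067, -0.0, 0.126]], [[0.002, 0.066, 0.001], [-0.134, -0.0, 0.252]], [[0.002, 0.1, 0.001], [-0.201, -0.001, 0.378]], [[0.003, 0.133, 0.002], [-0.268, -0.001, 0.505]], [[0.004, 0.166, 0.002], [-0.335, -0.001, 0.631]], [[0.005, 0.199, 0.003], [-0.401, -0.001, 0.757]], [[0.003, 0.232, 0.008], [-0.468, -0.002, 0.883]], [[-0.002, 0.265, 0.02], [-0.535, -0.002, 1.009]], [[-0.008, 0.298, 0.032], [-0.602, -0.002, 1.135]], [[-0.013, 0.332, 0.044], [-0.669, -0.002, 1.262]], [[-0.018, 0.365, 0.055], [-0.736, -0.003, 1.388]], [[-0.018, 0.365, 0.055], [-0.736, -0.003, 1.388]]]
```

Call:
servo_tool(targets=[[[0.001,0.033,0],[-0.067,0,0.126]],[[0.002,0.066,0.001],[-0.134,0,0.252]],[[0.002,0.1,0.001],[-0.201,0,0.378]],[[0.003,0.133,0.002],[-0.268,0,0.505]],[[0.004,0.166,0.002],[-0.335,0,0.631]],[[0.005,0.199,0.003],[-0.401,0,0.757]],[[0.003,0.232,0.008],[-0.468,0,0.883]],[[-0.002,0.265,0.02],[-0.535,0,1.009]],[[-0.008,0.298,0.032],[-0.602,0,1.135]],[[-0.013,0.332,0.044],[-0.669,0,1.262]],[[-0.018,0.365,0.055],[-0.736,-0.002,1.388]],[[-0.018,0.365,0.055],[-0.736,-0.002,1.388]]])

```text
time_s: 14.65
position: [0.4279, 0.0967, 0.2805]
tcp_rot: [[0.001, 1.0, -0.005], [0.884, 0.001, 0.467], [0.467, -0.005, -0.884]]
force: [0.2, -0.7, -5.7]
opening: 0.664
```

Call:
servo_tool(targets=[[[0,0,0],[0,0,0]],[[0,0,0],[0,0,0]]])

```text
time_s: 14.9
position: [0.4334, 0.0937, 0.2821]
tcp_rot: [[0.0, 1.0, 0.002], [0.885, -0.001, 0.466], [0.466, 0.001, -0.885]]
force: [1.3, -0.5, -5.1]
opening: 0.66
```

Run:
```python
from h import *
from rig import telemetry,eyes
s=telemetry.read_state();w=eyes.capture("wrist");T=wT(s,w);D=eyes.capture("side");S=eyes.capture("scene")
pickle.dump((s,w,T,D,S),open("pics/w7.pkl","wb"))
print(s["time_s"],s["position"].round(4),s["force"].round(2),s["opening"]);print(s["tcp_rot"].round(3))
H=np.zeros((600,800,3),np.uint8)
a=crop(w["pixels"],150,420,0,260,1.45);H[:a.shape[0],:a.shape[1]]=a
b=crop(D["pixels"],220,350,120,260,2.9);H[:b.shape[0],400:400+b.shape[1]]=b
c=crop(S["pixels"],90,290,130,240,1.95);H[380:380+c.shape[0],:c.shape[1]]=c
cv2.imwrite("pics/c7.png",H)
# predicted bottle points given rigid grasp
R=s["tcp_rot"];g=s["position"]-.019*R[:,2]
for n,k in(("mouth",.146),("neck203",.108),("base",-.095)):
    P=g+k*R[:,0];print(n,P.round(3),[proj(q,P,t).round(1) for q,t in((w,T),(D,None),(S,None))])
```

```text
14.9 [0.4334 0.0937 0.2821] [ 1.3  -0.49 -5.06] 0.6603623538006471
[[ 0.     1.     0.002]
 [ 0.885 -0.001  0.466]
 [ 0.466  0.001 -0.885]]
mouth [0.433 0.214 0.367] [array([281.3, -61.9]), array([289.6, 137. ]), array([165.8, 131.9])]
neck203 [0.433 0.18  0.349] [array([281.2,  43. ]), array([288.1, 138.7]), array([185.3, 137.7])]
base [0.433 0.001 0.255] [array([280.6, 422.3]), array([281.9, 145.4]), array([269.7, 163.3])]
```

View pics/c7.png

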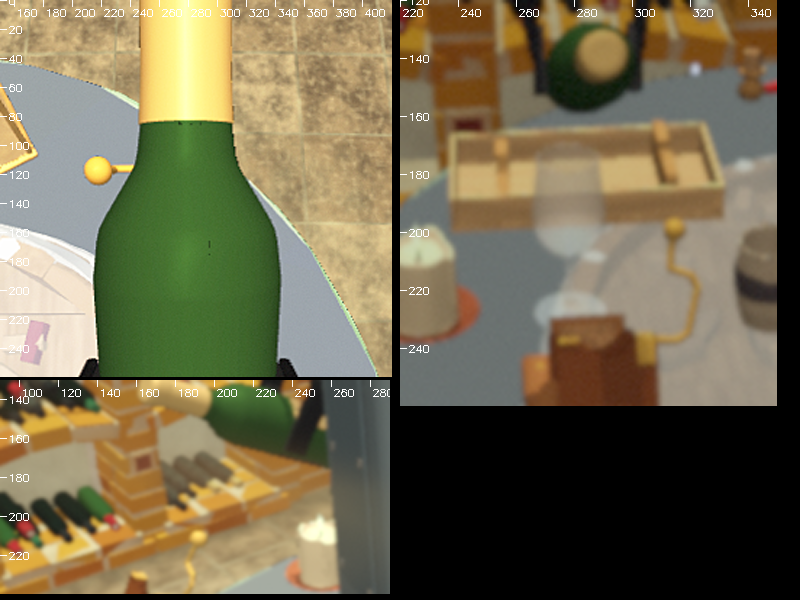

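Side view: the mouth disc is at (289.7,138), against (289.6,137) predicted for a rigid grasp, so the bottle has not slipped; the knob at (314,198) is still open. Lowering.

Call:
servo_tool(targets=[[[-0.005,0,0.03],[0,0,0]],[[-0.012,0,0.065],[0,0,0]],[[-0.0215,0,0.095],[0,0,0]],[[-0.0215,0,0.115],[0,0,0]],[[-0.0215,0,0.13],[0,0,0]],[[-0.0215,0,0.14],[0,0,0]],[[-0.0215,0,0.15],[0,0,0]],[[-0.0215,0,0.15],[0,0,0]],[[-0.0215,0,0.15],[0,0,0]]])

```text
time_s: 16.18
position: [0.4331, 0.1458, 0.1396]
tcp_rot: [[-0.0, 1.0, 0.001], [0.884, -0.0, 0.467], [0.467, 0.001, -0.884]]
force: [-0.0, 0.5, -6.0]
opening: 0.659
```

```bash
cat > chk.py <<'E'
from h import *
from rig import telemetry
s=telemetry.read_state();n=np.array([0,-.4695,.8829]);u=np.array([0,.8829,.4695])
d=s["position"]-[.4335,.1504,.1082];print("h",(d@n).round(4),"a",(d@u).round(4),"lat",d[0].round(4),"F u,n,x",(s["force"]@u).round(2),(s["force"]@n).round(2),s["force"][0].round(2),"M",s["moment"].round(2),s["time_s"],s["opening"])
print(s["tcp_rot"].round(3).tolist())
E
python3 chk.py
```

```text
h 0.0299 a 0.0106 lat -0.0004 F u,n,x -2.37 -5.51 -0.01 M [-0.68 -0.08  0.01] 16.175 0.6593181810952413
[[-0.0, 1.0, 0.001], [0.884, -0.0, 0.467], [0.467, 0.001, -0.884]]
```

Call:
servo_tool(targets=[[[0,0,0.005],[0,0,0]],[[0,0,0.01],[0,0,0]],[[0,0,0.014],[0,0,0]],[[0,0,0.017],[0,0,0]],[[0,0,0.02],[0,0,0]],[[0,0,0.022],[0,0,0]],[[0,0,0.024],[0,0,0]],[[0,0,0.024],[0,0,0]],[[0,0,0.024],[0,0,0]]])

```text
time_s: 17.3
position: [0.4327, 0.1571, 0.1182]
tcp_rot: [[0.0, 1.0, 0.0], [0.884, -0.0, 0.467], [0.467, -0.0, -0.884]]
force: [0.4, -0.7, -6.5]
opening: 0.664
```

```bash
python3 chk.py
```

```text
h 0.0057 a 0.0106 lat -0.0008 F u,n,x -3.66 -5.42 0.42 M [-0.75 -0.11 -0.01] 17.3 0.6643559475252816
[[0.0, 1.0, 0.0], [0.884, -0.0, 0.467], [0.467, -0.0, -0.884]]
```

Call:
servo_tool(targets=[[[0,0,0.001],[0,0,0]],[[0,0,0.002],[0,0,0]],[[-0.002,0,0.003],[0,0,0]],[[-0.004,0,0.003],[0,0,0]],[[-0.006,0,0.003],[0,0,0]],[[-0.006,0,0.003],[0,0,0]]])

```text
time_s: 18.05
position: [0.4327, 0.153, 0.1126]
tcp_rot: [[0.0, 1.0, -0.0], [0.884, -0.0, 0.467], [0.467, -0.0, -0.884]]
force: [0.1, -0.1, -6.1]
opening: 0.663
```

```bash
python3 chk.py
```

```text
h 0.0026 a 0.0044 lat -0.0008 F u,n,x -2.93 -5.32 0.05 M [-0.69 -0.1   0.01] 18.05 0.6626461552233001
[[0.0, 1.0, -0.0], [0.884, -0.0, 0.467], [0.467, -0.0, -0.884]]
```

Call:
servo_tool(targets=[[[0,0,0.001],[0,0,0]],[[0,0,0.002],[0,0,0]],[[0,0,0.003],[0,0,0]],[[0,0,0.003],[0,0,0]]])

```text
time_s: 18.55
position: [0.4342, 0.1543, 0.1103]
tcp_rot: [[0.0, 1.0, 0.003], [0.884, -0.001, 0.467], [0.467, 0.003, -0.884]]
force: [2.7, -1.8, -1.7]
opening: 0.665
```

```bash
python3 chk.py
```

```text
h 0.0001 a 0.0044 lat 0.0007 F u,n,x -2.38 -0.68 2.73 M [-0.6  -0.52 -0.24] 18.55 0.6650612688946821
[[0.0, 1.0, 0.003], [0.884, -0.001, 0.467], [0.467, 0.003, -0.884]]
```

Call:
servo_tool(targets=[[[-0.001,0.0015,0],[0,0,0]],[[-0.002,0.0015,0],[0,0,0]],[[-0.003,0.0015,0],[0,0,0]],[[-0.004,0.0015,0],[0,0,0]],[[-0.004,0.0015,0],[0,0,0]]])

```text
time_s: 19.18
position: [0.4344, 0.1511, 0.1083]
tcp_rot: [[0.001, 1.0, 0.0], [0.884, -0.001, 0.468], [0.468, 0.0, -0.884]]
force: [2.8, 0.6, 3.3]
opening: 0.665
```

```bash
python3 chk.py
```

```text
h -0.0002 a 0.0007 lat 0.0009 F u,n,x 2.09 2.63 2.82 M [ 0.13 -0.4  -0.42] 19.175 0.6648876439046149
[[0.001, 1.0, 0.0], [0.884, -0.001, 0.468], [0.468, 0.0, -0.884]]
```

Call:
servo_tool(targets=[[[-0.001,0,0],[0,0,0]],[[-0.002,0,0],[0,0,0]],[[-0.002,0,0],[0,0,0]]])

```text
time_s: 19.55
position: [0.4344, 0.1492, 0.1073]
tcp_rot: [[0.0, 1.0, 0.0], [0.884, -0.0, 0.467], [0.467, 0.0, -0.884]]
force: [3.7, 0.5, 5.3]
opening: 0.663
```

```bash
python3 chk.py
```

```text
h -0.0003 a -0.0015 lat 0.0009 F u,n,x 2.9 4.41 3.66 M [ 0.16 -0.46 -0.44] 19.55 0.6633024264514823
[[0.0, 1.0, 0.0], [0.884, -0.0, 0.467], [0.467, 0.0, -0.884]]
```

Call:
servo_tool(targets=[[[-0.001,0.001,-0.001],[0,0,0]],[[-0.002,0.001,-0.001],[0,0,0]],[[-0.003,0.001,-0.001],[0,0,0]],[[-0.003,0.001,-0.001],[0,0,0]]])

```text
time_s: 20.05
position: [0.4341, 0.1483, 0.1072]
tcp_rot: [[0.0, 1.0, -0.003], [0.882, 0.001, 0.472], [0.472, -0.003, -0.882]]
force: [3.4, 9.9, 3.4]
opening: 0.667
```

```bash
python3 chk.py
```

```text
h 0.0001 a -0.0023 lat 0.0006 F u,n,x 10.33 -1.67 3.39 M [ 1.27 -0.82 -0.19] 20.05 0.6666187908943618
[[0.0, 1.0, -0.003], [0.882, 0.001, 0.472], [0.472, -0.003, -0.882]]
```

Call:
servo_tool(targets=[[[0.001,0,0.001],[0,0,0]],[[0.001,0,0.001],[0,0,0]]])

```text
time_s: 20.3
position: [0.4344, 0.1486, 0.1069]
tcp_rot: [[0.0, 1.0, -0.002], [0.883, 0.001, 0.47], [0.47, -0.002, -0.883]]
force: [1.9, 2.6, 7.0]
opening: 0.662
```

Call:
servo_tool(targets=[[[0,0,0],[0,0,0]],[[0,0,0],[0,0,0]],[[0,0,0],[0,0,0]],[[0,0,0],[0,0,0]],[[0,0,0],[0,0,0]],[[0,0,0],[0,0,0]]], gripper=0.08)

```text
time_s: 21.05
position: [0.4351, 0.1475, 0.1062]
tcp_rot: [[0.0, 1.0, -0.0], [0.884, 0.0, 0.467], [0.467, -0.0, -0.884]]
force: [-0.2, 0.0, 1.1]
opening: 0.921
```

```bash
python3 chk.py
```

```text
h -0.0004 a -0.0035 lat 0.0016 F u,n,x 0.56 0.99 -0.21 M [-0.22 -0.08  0.  ] 21.05 0.9214571722443266
[[0.0, 1.0, -0.0], [0.884, 0.0, 0.467], [0.467, -0.0, -0.884]]
```

Call:
servo_tool(targets=[[[0,0,-0.02],[0,0,0]],[[0,0,-0.06],[0,0,0]],[[0,0,-0.11],[0,0,0]],[[0.02,0.01,-0.15],[0,0,-0.175]],[[0.04,0.02,-0.1755],[0,0,-0.35]],[[0.06,0.03,-0.1755],[0,0,-0.525]],[[0.08,0.04,-0.1755],[0,0,-0.7]],[[0.093,0.047,-0.1755],[0,0,-0.875]],[[0.093,0.047,-0.1755],[0,0,-1.05]],[[0.093,0.047,-0.1755],[0,0,-1.225]],[[0.093,0.047,-0.1755],[0,0,-1.4]],[[0.093,0.047,-0.1755],[0,0,-1.571]]], gripper=0.08)

```text
time_s: 22.55
position: [0.4817, 0.1478, 0.3047]
tcp_rot: [[-1.0, -0.006, -0.001], [-0.005, 0.884, 0.467], [-0.002, 0.467, -0.884]]
force: [-0.0, -0.5, 0.1]
opening: 0.92
```

Call:
servo_tool(targets=[[[0,0,0],[0,0,0]],[[0,0,0],[0,0,0]],[[0,0,0],[0,0,0]]], gripper=0.04)

```text
time_s: 22.92
position: [0.4821, 0.1478, 0.3049]
tcp_rot: [[-1.0, 0.001, -0.0], [0.001, 0.884, 0.467], [0.001, 0.467, -0.884]]
force: [0.3, -0.0, 0.4]
opening: 0.663
```

Run:
```python
from h import *
from rig import telemetry,eyes
s=telemetry.read_state();w=eyes.capture("wrist");T=wT(s,w);D=eyes.capture("side");S=eyes.capture("scene")
pickle.dump((s,w,T,D,S),open("pics/w8.pkl","wb"))
print(s["time_s"],s["position"].round(4));print(s["tcp_rot"].round(3))
H=np.zeros((600,800,3),np.uint8)
a=crop(w["pixels"],20,330,50,230,2.2);H[:a.shape[0],:a.shape[1]]=a
b=crop(D["pixels"],230,350,180,250,2.8);H[400:400+b.shape[0],:b.shape[1]]=b
c=crop(S["pixels"],130,290,190,280,2.2);H[400:400+c.shape[0],400:400+c.shape[1]]=c
cv2.imwrite("pics/c8.png",H)
n=np.array([0,-.4695,.8829]);u=np.array([0,.8829,.4695]);seat=np.array([.434,.164,.137])
for k in(-.1205,0,.0825,.1205):
    P=seat+k*u;print(k,[proj(q,P,t).round(1) for q,t in((w,T),(D,None),(S,None))])
```

```text
22.925 [0.4821 0.1478 0.3049]
[[-1.     0.001 -0.   ]
 [ 0.001  0.884  0.467]
 [ 0.001  0.467 -0.884]]
-0.1205 [array([ 94. , 150.2]), array([284.4, 225.3]), array([249.4, 243.6])]
0 [array([213.8, 148.7]), array([287.9, 230.7]), array([204.1, 238.4])]
0.0825 [array([298.7, 148.5]), array([290.9, 235.1]), array([167.6, 234.1])]
0.1205 [array([337.9, 148.6]), array([292.4, 237.4]), array([148.9, 232. ])]
```

View pics/c8.png

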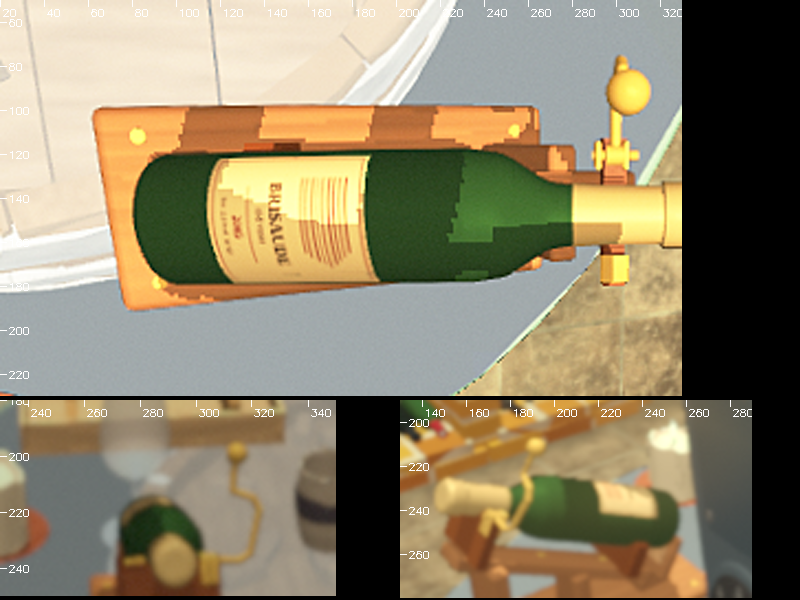

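The bottle lies straight in the saddle and fork: axis on row 148 in the wrist view against 148.5 predicted, and in the scene view the base is at the heel stop. The knob is still open at wrist px (305.5,91). Fetching the knob.

Call:
servo_tool(targets=[[[0.05,0.01,0],[0,0,0]],[[0.099,0.0193,0],[0,0,0]],[[0.099,0.0193,0.03],[0,0,0]],[[0.099,0.0193,0.06],[0,0,0]],[[0.099,0.0193,0.085],[0,0,0]],[[0.099,0.0193,0.099],[0,0,0]],[[0.099,0.0193,0.099],[0,0,0]],[[0.099,0.0193,0.099],[0,0,0]]], gripper=0.04)

```text
time_s: 24.08
position: [0.3837, 0.2109, 0.2268]
tcp_rot: [[-1.0, -0.0, 0.001], [0.0, 0.884, 0.467], [-0.001, 0.467, -0.884]]
force: [1.3, -0.9, -0.4]
opening: 0.459
```

Call:
servo_tool(targets=[[[0,0,0],[0,0,0]],[[0,0,0],[0,0,0]],[[0,0,0],[0,0,0]],[[0,0,0],[0,0,0]],[[0,0,0],[0,0,0]]], gripper=0.008)

```text
time_s: 24.7
position: [0.3833, 0.2108, 0.2265]
tcp_rot: [[-1.0, -0.0, 0.0], [-0.0, 0.884, 0.467], [-0.0, 0.467, -0.884]]
force: [-0.6, -2.7, 2.2]
opening: 0.145
```

Call:
servo_tool(targets=[[[-0.0087,0,-0.0006],[0,0,0]],[[-0.0197,0,-0.0018],[0,0,0]],[[-0.0308,0,-0.0013],[0,0,0]],[[-0.0417,0,0.0009],[0,0,0]],[[-0.0521,0,0.0047],[0,0,0]],[[-0.0619,0,0.0099],[0,0,0]],[[-0.0707,0,0.0166],[0,0,0]],[[-0.0785,0,0.0245],[0,0,0]],[[-0.085,0,0.0335],[0,0,0]],[[-0.0901,0,0.0434],[0,0,0]],[[-0.0936,0,0.0539],[0,0,0]],[[-0.0936,0,0.0539],[0,0,0]]])

```text
time_s: 26.2
position: [0.4776, 0.2368, 0.1779]
tcp_rot: [[-1.0, 0.001, 0.001], [0.001, 0.884, 0.468], [-0.0, 0.468, -0.884]]
force: [4.7, -0.2, 0.5]
opening: 0.142
```

```bash
python3 chk.py
```

```text
h 0.021 a 0.1091 lat 0.0441 F u,n,x 0.02 0.53 4.74 M [-0.13 -0.81 -0.34] 26.2 0.14223247734758787
[[-1.0, 0.001, 0.001], [0.001, 0.884, 0.468], [-0.0, 0.468, -0.884]]
```

Call:
servo_tool(targets=[[[-0.001,0,0.005],[0,0,0]],[[-0.0015,0,0.009],[0,0,0]],[[-0.002,0,0.013],[0,0,0]],[[-0.002,0,0.017],[0,0,0]],[[-0.002,0,0.0195],[0,0,0]],[[-0.002,0,0.0205],[0,0,0]],[[-0.002,0,0.0205],[0,0,0]]])

```text
time_s: 27.08
position: [0.4792, 0.2451, 0.1624]
tcp_rot: [[-1.0, -0.002, 0.001], [-0.001, 0.884, 0.467], [-0.002, 0.467, -0.884]]
force: [1.6, -9.8, 17.0]
opening: 0.144
```

```bash
python3 chk.py
```

```text
h 0.0034 a 0.1091 lat 0.0457 F u,n,x -0.66 19.62 1.57 M [-0.25 -0.19 -0.06] 27.075 0.14397340786361099
[[-1.0, -0.002, 0.001], [-0.001, 0.884, 0.467], [-0.002, 0.467, -0.884]]
```

Call:
servo_tool(targets=[[[0,0,-0.0025],[0,0,0]],[[0,0,-0.0025],[0,0,0]]])

```text
time_s: 27.32
position: [0.4791, 0.2447, 0.163]
tcp_rot: [[-1.0, -0.0, 0.001], [0.0, 0.884, 0.467], [-0.001, 0.467, -0.884]]
force: [4.4, -0.9, 4.2]
opening: 0.148
```

Call:
servo_tool(targets=[[[0,0,0],[0,0,0]],[[0,0,0],[0,0,0]],[[0,0,0],[0,0,0]],[[0,0,0],[0,0,0]],[[0,0,-0.03],[0,0,0]],[[0,0,-0.08],[0,0,0]],[[0,-0.03,-0.13],[0,0,0]],[[0,-0.03,-0.14],[0,0,0]],[[0,-0.03,-0.14],[0,0,0]],[[0,-0.03,-0.14],[0,0,0]]], gripper=0.04)

```text
time_s: 28.58
position: [0.4776, 0.1538, 0.2716]
tcp_rot: [[-1.0, 0.0, -0.003], [-0.001, 0.884, 0.468], [0.003, 0.468, -0.884]]
force: [-0.2, 0.3, 0.2]
opening: 0.459
```

Run:
```python
from h import *
from rig import telemetry,eyes
s=telemetry.read_state();w=eyes.capture("wrist");T=wT(s,w);D=eyes.capture("side");S=eyes.capture("scene")
pickle.dump((s,w,T,D,S),open("pics/w9.pkl","wb"))
print(s["time_s"],s["position"].round(4),s["force"].round(1))
H=np.zeros((600,800,3),np.uint8)
a=crop(w["pixels"],20,370,50,230,2.2);H[:a.shape[0],:a.shape[1]]=a
b=crop(D["pixels"],200,350,170,250,2.5);H[400:400+b.shape[0],:b.shape[1]]=b
c=crop(S["pixels"],120,300,190,280,2.2);H[400:400+c.shape[0],400:400+c.shape[1]]=c
cv2.imwrite("pics/c9.png",H)
n=np.array([0,-.4695,.8829]);u=np.array([0,.8829,.4695]);seat=np.array([.434,.164,.137])
for k in(-.1205,0,.0825,.1205):
    P=seat+k*u;print(k,[proj(q,P,t).round(1) for q,t in((w,T),(D,None),(S,None))])
for th in(0,.15,.3):
    P=np.array([.408,.2395,.1725])+.074*(np.cos(th)*np.array([1,0,0])+np.sin(th)*n);print("knob",th,[proj(q,P,t).round(1) for q,t in((w,T),(D,None),(S,None))])
```

```text
28.575 [0.4776 0.1538 0.2716] [-0.2  0.3  0.2]
-0.1205 [array([ 86.3, 159.4]), array([284.4, 225.3]), array([249.4, 243.6])]
0 [array([218.5, 158.2]), array([287.9, 230.7]), array([204.1, 238.4])]
0.0825 [array([312.3, 158.1]), array([290.9, 235.1]), array([167.6, 234.1])]
0.1205 [array([355.4, 158.2]), array([292.4, 237.4]), array([148.9, 232. ])]
knob 0 [array([311.3, 209.2]), array([265.7, 238.6]), array([155.7, 225.3])]
knob 0.15 [array([312.5, 211.8]), array([265.9, 232.7]), array([157.7, 220.3])]
knob 0.3 [array([313.8, 212.7]), array([266.9, 227. ]), array([160. , 215.7])]
```

View pics/c9.png

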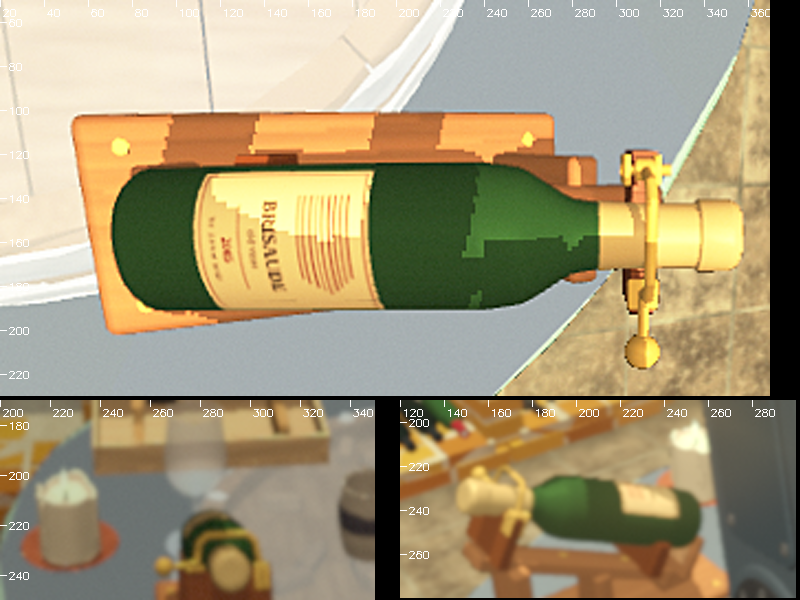

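The keeper now lies over the neck, with the knob at side px (266,236) and wrist px (311.4,209.5). That puts the hinge at about 0.03–0.07 rad. The bottle is on its predicted axis, the glass and candle stand where they were, and the arm is clear. Handing in.

```bash
python3 -c "
from rig import order
print(order.hand_in())"
```

```text
the job is handed in; nothing more can be done
None
```

The job is done and handed in at about 29 s of the 72 s allowed; no verdict was reported. I swung the keeper open, moved the bottle neck-up from the box into the cradle and set it against the heel stop. I then let go of the bottle and swung the keeper shut.

**Keeper open:** I triangulated the knob from three views, which gave about 1.87 rad, above the 1.3 rad needed.

**Bottle seated:**
- I lowered it gently until it rested on the cradle, then slid it down until the heel stop pushed back. Readings between moves stayed near 10 N.
- After release, its axis was within about 1 px of the predicted seat axis in the wrist view. The mouth showed about 2 px (roughly 2 mm) further uphill than predicted, against the 11 mm limit.

**Keeper shut:** I pressed it until it met its stop at about 20 N. The final pictures put it at 0 rad in the wrist view and about 0.07–0.09 rad in the side and scene views. These disagree a little because of the camera calibration and my estimate of the hinge height, but all are below 0.15 rad.

**Candle and glass:** Both looked unmoved in the last pictures; I did not measure their shift. The arm was clear of everything at hand-in.

I viewed 12 pictures, the limit; one was an accidental repeat.

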